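# Line up a jeweller's die set with the taper pin and clamp it

## Robot

A 6-joint arm with a two-finger parallel gripper is mounted at the origin on the work surface. World frame = base frame: x ahead of the robot, y to its left, z up, the work surface at z = 0. Lengths are in mm, angles in degrees, forces in N, time in s.
With the tool pointing down it reaches from about 325 to 925 mm from the base axis. Payload 3.1 kg.
Tool frame: the origin (TCP) lies at the very end of the fingers, on their centre line; the grasp point (between the pads) lies grasp_offset behind it (grasp_offset is the distance from the TCP to the grasp point, in mm); z points along the fingers, y is the line along which they close (so a half turn about z gives the same grasp; the last joint's range is limited). The gripper opens to 85 mm and grips with 20 to 120 N. Pads are 22 mm wide; open, the fingers measure 114 mm over their backs; the gripper's body (76 mm by 85 mm) begins 54 mm behind the grasp point. The pads swing forward as they close: fully open they stand 13 mm farther back than shut.
Start: joints at [68.228, 12.427, 92.441, -0, 75.132, -6.429], TCP at [165.362, 602.739, 231.3] pointing down, gripper open.
Joint ranges: [-157.48, 157.48], [-44.54, 120.13], [17.64, 146.25], [-64.5, 244.5], [7.68, 150.69], [-147.95, 147.95]. Speed limits (degrees/s): [159.86, 159.86, 180, 180, 180, 180].

## Interface

Orientations are given as [roll, pitch, yaw] about the fixed x, y, z axes, in that order (R = Rz(yaw) Ry(pitch) Rx(roll)).
In Python, from station import * gives the robot as it stands. Calls block until the motion is done:
- goto(position, orientation): joint-space move of the TCP to a pose.
- move_l(position, attitude=None, speed=150): straight line of the TCP; attitude=None keeps the orientation; speed is the mean speed in mm/s.
- move_j(angles): joint-space move.
- grip(opening, squeeze=None): finger opening in mm; squeeze is the grip in N (None keeps the last); returns when the fingers have stopped.
- wait(seconds).
- solve_ik(position, orientation): joint angles nearest the present ones, or None.
- get_obs(): the state.
- get_image(name): name is "scene" or "top" or "wrist"; returns the picture (420x560x3 uint8, red, green, blue); there is no depth.
- get_calibration(name): a dict with "fx", "fy", "cx", "cy" (pixels), "D" ([k1, k2, p1, p2, k3] as OpenCV has them; the pictures are not rectified), "R" (3x3) and "t" (3): a world point X has camera coordinates R X + t; the wrist camera has in their place "mount" (4x4, takes a point from camera to tool coordinates, whose origin is the TCP and whose axes are the flange's). Camera axes: x right, y down, z forward; pixel columns grow to the right and rows downward; lengths in mm; the calibration is good to about 2 mm. A picture is of the moment at which its call begins: read the wrist's pose just before it. get_calibration takes no time and is no camera call.
A pose or a line that the arm cannot do raises Unreachable and nothing moves.
- sign_off(): hands the job in; it is judged then, once.
Trained networks look in the newest picture that a camera, given by its name, has taken for a name from the list of things; names that differ only in an ending like _2 or _b are one class to them, and where a whole thing is asked for, a point or a joint stands for the part that bears it (a point fixed in the world has none). Each returns a list of dicts, best first, with "score" (0 to 1); they miss things now and then, are a little off and sometimes report something else, mostly with a low value. They report only what shows in the picture. A call takes as long as a camera call. They do not tell look-alikes from the thing itself.
- spot_in(name, camera): "extent" ([centre column, centre row, width, height] in pixels, round what is visible of it).
- regions_of(name, camera): "region" (420x560 bool, what is visible of it) and "extent" ([centre column, centre row, width, height] in pixels, round what is visible of it).
The state is a dict: "t": time; "joint_pos": joint angles; "qvel": joint speeds; "effort": joint torques, N m; "tcp_pos": TCP position; "ee_rot": TCP orientation; "wrist_force": force on the tool from outside, world axes, zero at the start; "moment": the same for the moment, N m; "grip_width": finger opening in mm; "grip_force": force on a finger pad.
Only numpy, scipy, OpenCV 4.12 (cv2) and the standard library are available. Lean on these libraries where they do the work, as an engineer would, in place of code of your own. Each camera call takes 0.05 s, during which the arm holds its last target. There are 200 camera calls.

## Task

The two loose plates of the jeweller's die set have slid out of line with its base. Take the red-headed taper pin from the wooden tool block and drive it straight down through the three stacked holes until it is fully home, its collar flat on the top plate, so that plates and base are pulled into line; leave it there and then swing the black-balled clamp lever all the way over to its other side. Leave the other tools and parts as they are.

Things in the scene. Friction and masses are not known exactly. Their poses are not given: they have to be found in the camera images.
- pin: Taper pin, 220 g, round, 111 mm long, standing point down in a hole of the tool block, hanging by its collar. Origin: centre of its flat point; z along the axis to the head. Steel cone, 5 to 20 mm diameter, over the first 32 mm; straight 20 mm shank to 66 mm; collar, 30 mm diameter, 66 to 71 mm; red cylindrical head, 24 mm diameter, flat top, 71 to 111 mm: grip it there.
- rack: Wooden tool block, fixed, 60 (x) by 150 (y) by 72 mm high, origin at the centre of its underside. Three 24 mm holes from the top right through, in a row along its y axis at y = -48, 0 and +48 mm; the pin and the two punches hang in them in any order.
- die: Die set: fixed dark steel base, 120 (x) by 140 (y) by 48 mm high, origin at the centre of its underside, with a 21 mm hole straight through its centre. A brass and an aluminium plate lie on it, sliding only along its y between two rails (|x| = 33 to 43 mm, 73 mm high). With the pin home, its point is 6 mm above the base's underside.
- base_hole (a point): Centre of the hole in the base, at the top face of the base (48 mm high). The axes are the base's.
- mid_hole (a point): Centre of the 21 mm hole in the brass middle plate (62 by 120 by 12 mm), at that plate's top face (60 mm high); moves with the plate.
- top_hole (a point): Centre of the 21 mm hole in the aluminium top plate (62 by 120 by 12 mm), at that plate's top face (72 mm high); moves with the plate. The two plates start slid apart in opposite ways, 6 to 11 mm between their holes, but the pin's point still fits through all three holes.
- top_plate (a joint): Slide of the top plate along the base's y axis, m; 0 is in line with the base. Starts at 0.004 to 0.007. Slides up to 9 mm either way against about 2 N of friction and stays where it is left.
- mid_plate (a joint): Slide of the middle plate along the base's y axis, m; 0 is in line with the base. Starts at -0.002 to -0.004. Same friction and travel as the top plate.
- clamp (a joint): Angle of the clamp lever, rad, about an axis along the base's x. At 0 (open) it leans 0.8 rad from upright towards the base's +y, at 0.8 it is upright, at 1.6 (clamped, on its stop) it leans 0.8 rad towards -y. It starts at 0 to 0.35, stays where it is left and takes about 2 N at the ball to move.
- clamp_pivot (a point): Point on the clamp lever's axis, in the middle of the lever, 52.5 mm towards the base's +x from the base hole and 70 mm above the table. From here the 9 mm thick steel lever runs out to the ball; two grey lugs stand either side of the pivot up to 82 mm high.
- clamp_ball (a point): Centre of the black ball, 22 mm in diameter, at the end of the clamp lever, 80 mm from the pivot.
- punch_black: Steel punch with a 20 mm black head in the tool block; leave it. Origin on its axis, 66 mm below the top of the block.
- punch_wood: Brass punch with a dark wooden handle in the tool block; leave it. Origin on its axis, 66 mm below the top of the block.
- block: Steel bench block 60 by 60 by 22 mm, lying loose between the die set and the tool block; leave it. Origin: centre of its underside.
- silver_ring: Silver finger ring, 22 mm diameter, 10 mm high, lying loose on the bench block; leave it. Origin: centre of its underside.
- jar: Small amber jar, 48 mm diameter, 55 mm high, loose; leave it. Origin: centre of its underside.
- hammer: Hammer lying at the far side of the bench; leave it. Its x axis runs along it.
- driver: Red-handled screwdriver lying at the far side of the bench; leave it. Its x axis runs along it.
Things that resemble listed ones, but are neither listed nor needed, are in the scene too. Leave any orange, pink or turquoise look-alike of the pin alone.

How it is judged:
By the outcome, as a careful person would: the job done as asked, in the order asked, and still so for the second after the job is handed in, with the robot touching nothing.
It also fails if it takes over 58 s, if anything falls off the work surface, if the arm or the gripper's body presses on something with over 40 N, if the wrist force passes 120 N, or if a joint passes its speed limit or range.

## Working session

There is one attempt and no reset: what is moved stays moved. The work goes in short steps, each a Python script; the robot and the scene stay as the last script left them, time stands still between calls to the robot, and variables do not carry over. Pictures are saved under pics/ and viewed, at most 10 in all, crops included, and the job is handed in when it is done.

```bash
mkdir -p pics
cat > h.py <<'E'
from station import *
import numpy as np, cv2
def ray(cam,uv,T=None):
    c=get_calibration(cam)
    K=np.array([[c["fx"],0,c["cx"]],[0,c["fy"],c["cy"]],[0,0,1.]])
    p=cv2.undistortPoints(np.array([[uv]],float),K,np.array(c["D"],float))[0,0]
    d=np.array([p[0],p[1],1.])
    if cam=="wrist":
        M=T@np.array(c["mount"]); R=M[:3,:3]; return M[:3,3],R@d
    R=np.array(c["R"]);t=np.array(c["t"]); return -R.T@t,R.T@d
def at_z(cam,uv,z,T=None):
    o,d=ray(cam,uv,T); return o+d*(z-o[2])/d[2]
def tri(rays):
    A=np.zeros((3,3));b=np.zeros(3)
    for o,d in rays:
        d=d/np.linalg.norm(d);P=np.eye(3)-np.outer(d,d);A+=P;b+=P@o
    x=np.linalg.solve(A,b); return x,[np.linalg.norm(np.cross(x-o,d/np.linalg.norm(d))) for o,d in rays]
def proj(cam,X,T=None):
    c=get_calibration(cam);K=np.array([[c["fx"],0,c["cx"]],[0,c["fy"],c["cy"]],[0,0,1.]])
    if cam=="wrist":
        M=np.linalg.inv(T@np.array(c["mount"]));R,t=M[:3,:3],M[:3,3]
    else: R,t=np.array(c["R"]),np.array(c["t"],float)
    return cv2.projectPoints(np.array(X,float).reshape(-1,1,3),cv2.Rodrigues(R)[0],t,K,np.array(c["D"],float))[0][:,0]
def rpy(o):
    from scipy.spatial.transform import Rotation as Ro
    return Ro.from_euler('xyz',o,degrees=True).as_matrix()
def pose():
    o=get_obs();T=np.eye(4);T[:3,:3]=rpy(o["ee_rot"]);T[:3,3]=o["tcp_pos"];return T
def snap(cam,f): 
    im=get_image(cam); cv2.imwrite("pics/"+f,im[:,:,::-1]); return im
E
python3 - <<'E'
from h import *
o=get_obs();print({k:o[k] for k in("t","tcp_pos","ee_rot","grip_width","wrist_force")}); import station; print(getattr(station,"grasp_offset",None))
for cam in("scene","top"):
    snap(cam,cam+"0.png")
    for n in("pin","rack","die","top_hole","mid_hole","base_hole","clamp_ball","clamp","punch_black","punch_wood","block","jar"):
        try:
            for r in spot_in(n,cam)[:3]: print(cam,n,round(r["score"],2),np.round(r["extent"],1))
        except Exception as e: print(n,e)
E
```

```text
{'t': 0.0, 'tcp_pos': array([165.07131504, 601.94828776, 229.93190359]), 'ee_rot': array([-1.79861569e+02, -1.56645728e-02,  1.64654970e+02]), 'grip_width': 85.44663511259947, 'wrist_force': array([ 0.46305162, -0.99171282, -0.14157691])}
18.700000000000003
scene pin 0.89 [194.6 240.6  19.9  41.8]
scene pin 0.88 [183.2 194.8  17.5  26.9]
scene pin 0.82 [178.8 167.9  13.1  32.7]
scene rack 0.76 [183.8 212.9  82.4  65. ]
scene die 0.6 [348.4 186.1  70.7  57.1]
scene top_hole 0.67 [353.9 173.4  59.6  22.6]
scene mid_hole 0.68 [157.9 201.2  14.7  30. ]
scene mid_hole 0.45 [339.6 173.9  36.5  11.9]
scene base_hole 0.74 [349.2 186.6  66.2  57.9]
scene base_hole 0.27 [368.9 170.6  24.4  28.6]
scene base_hole 0.21 [277.7 231.2  23.4  35.4]
scene clamp_ball 0.48 [367.2 173.8  33.1  25.3]
scene clamp 0.77 [367.1 173.9  27.6  29.9]
scene punch_black 0.69 [206.7 187.1  16.4  19. ]
scene punch_black 0.59 [354.1 172.9  62.6  21.3]
scene punch_wood 0.66 [159.  200.7  18.6  26.5]
scene block 0.85 [263.1 196.2  32.9  29.5]
scene jar 0.17 [348.8 187.7  72.4  58. ]
top pin 0.69 [360.2 275.6  32.4  32.9]
top pin 0.62 [301.4 206.8  36.9   9.6]
top pin 0.56 [395.1 300.5  39.1  18.8]
top rack 0.87 [338.7 248.   66.6  38.7]
top die 0.77 [193.9 241.1  67.4  68. ]
top top_hole 0.76 [189.4 240.6  52.2  36.3]
top mid_hole 0.59 [343.5 150.6  60.8  13.4]
top mid_hole 0.48 [204.6 246.7  36.   18.4]
top base_hole 0.76 [195.1 237.2  68.4  69.5]
top base_hole 0.66 [267.1 211.6  22.3  26.2]
top base_hole 0.27 [188.9 214.9  30.1  15. ]
top clamp_ball 0.56 [338.  250.1  15.4   9.7]
top clamp_ball 0.52 [186.8 214.1  30.6  18.4]
top clamp 0.69 [187.4 213.8  23.9  14.8]
top punch_black 0.42 [321.8 251.7  12.7  13.3]
top punch_wood 0.68 [356.7 243.6  13.2  18.1]
top block 0.66 [268.9 257.3  19.9  26.4]
top block 0.29 [189.7 241.2  53.8  42.1]
top block 0.25 [338.1 247.5  65.9  33.8]
top jar 0.67 [267.  212.2  23.   26.2]
```

View pics/scene0.png

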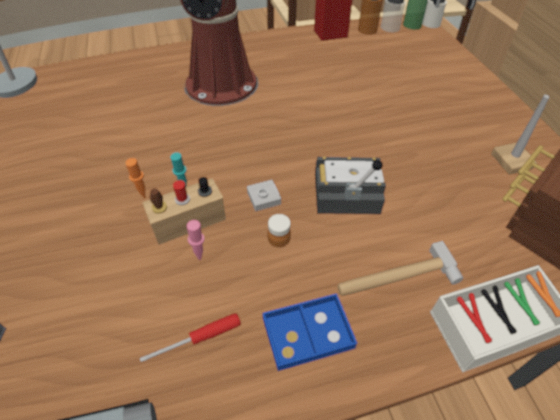

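View pics/top0.png

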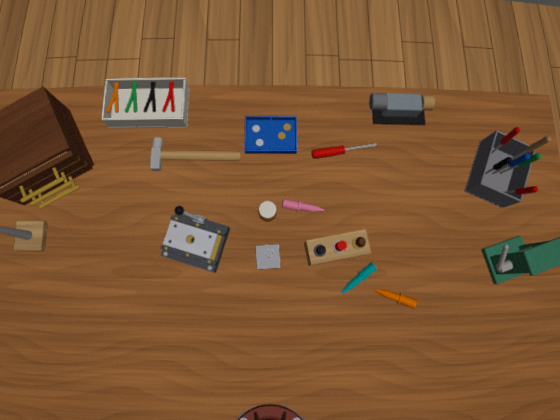

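The scene and top views agree: the red pin is in the rack's middle hole, at top (341,245) and scene (181,190). The rack is centred at top (338,248), the die at top (194,241), and the ball at top (180,210) and scene (377,164). The look-alikes lie outside the rack. Next I'll look with the wrist camera.

Run:
```python
from h import *
p1=at_z("top",(341,245),117);p2,e=tri([ray("top",(341,245)),ray("scene",(181,187))])
print("pin",p1,p2,e)
d=at_z("top",(190,240),72);b=tri([ray("top",(180,210)),ray("scene",(377,164))]);print("die",d,"ball",b)
print(np.round(np.array(get_calibration("wrist")["mount"]),2), get_calibration("wrist")["fx"])
# rack direction
print(at_z("top",(309,253),72),at_z("top",(369,243),72))
ori=[180,0,180]
for name,c in(("rack",p1),("die",d)):
    for yaw in(180,0,90,-90):
        q=solve_ik([c[0],c[1],300],[180,0,yaw]);print(name,yaw,None if q is None else np.round(q))
```

```text
pin [ 493.02305551 -164.55507011  117.        ] [ 494.03272503 -163.90751731  108.3849866 ] [np.float64(2.2327435042922885), np.float64(2.23274350429227)]
die [508.02371294 194.64326691  72.        ] ball (array([570.19150184, 208.2361871 , 143.79803464]), [np.float64(1.912011882611078), np.float64(1.9120118826111203)])
[[   0.     -0.95   -0.31   81.32]
 [   1.      0.     -0.     -0.  ]
 [   0.     -0.31    0.95 -142.96]
 [   0.      0.      0.      1.  ]] 345.5163083537915
[477.51953723 -94.34206878  72.        ] [ 501.69517356 -242.39375933   72.        ]
rack 180 [ -26.   -3.  102.    0.   81. -116.]
rack 0 [-26.  -3. 102.  -0.  81.  64.]
rack 90 [-26.  -3. 102.   0.  81. -26.]
rack -90 None
die 180 [ 14.  -0.  99.   0.  81. -76.]
die 0 [ 14.  -0.  99.  -0.  81. 104.]
die 90 [14. -0. 99. -0. 81. 14.]
die -90 None
```

Run:
```python
from h import *
import pickle
goto([508,195,260],[180,0,167.5]); wait(.3)
Td=pose(); d=snap("wrist","wd.png")
for n in("top_hole","die","clamp_ball","mid_hole"):
    for r in spot_in(n,"wrist")[:2]: print(n,round(r["score"],2),np.round(r["extent"],1))
goto([488,-164,260],[180,0,99.3]); wait(.3)
Tr=pose(); r_=snap("wrist","wr.png")
for n in("pin","rack","punch_black","punch_wood"):
    for r in spot_in(n,"wrist")[:2]: print(n,round(r["score"],2),np.round(r["extent"],1))
pickle.dump((Td,Tr),open("T.pkl","wb")); print(Td,Tr,get_obs()["t"])
```

```text
top_hole 0.6 [284.8 182.1 128.9  68.2]
top_hole 0.33 [295.9 256.2  64.1  44.2]
die 0.71 [279.9 191.4 145.4 161.5]
clamp_ball 0.85 [298.7 253.1  64.   48.9]
clamp_ball 0.45 [284.9 182.9 127.6  71.4]
mid_hole 0.91 [255.3 173.6  78.4  61.1]
pin 0.88 [211.3 215.6  62.3  79.9]
pin 0.8 [286.6 189.6  31.3  42.9]
rack 0.72 [286.6 179.5  64.8 156.8]
punch_black 0.86 [286.5 136.9  34.7  36. ]
punch_wood 0.8 [288.1 238.3  31.2  43.3]
[[-9.76494837e-01  2.15540757e-01 -1.24889610e-04  5.07819290e+02]
 [ 2.15540758e-01  9.76494845e-01  5.12830461e-06  1.95507988e+02]
 [ 1.23059419e-04 -2.19110383e-05 -9.99999992e-01  2.59949223e+02]
 [ 0.00000000e+00  0.00000000e+00  0.00000000e+00  1.00000000e+00]] [[-1.63126426e-01  9.86605172e-01  6.06266935e-05  4.88277446e+02]
 [ 9.86605170e-01  1.63126419e-01  9.82656136e-05 -1.63222030e+02]
 [ 8.70595472e-05  7.58443276e-05 -9.99999993e-01  2.60002945e+02]
 [ 0.00000000e+00  0.00000000e+00  0.00000000e+00  1.00000000e+00]] 5.675
```

View pics/wd.png

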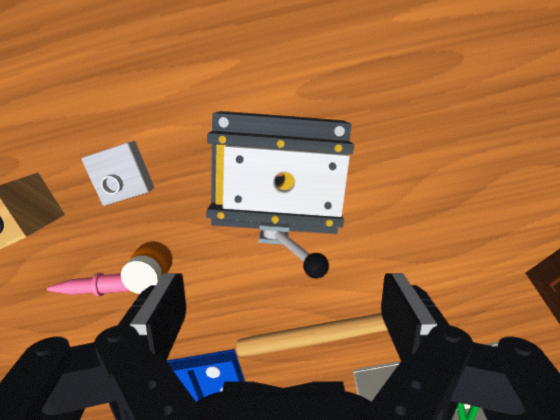

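View pics/wr.png

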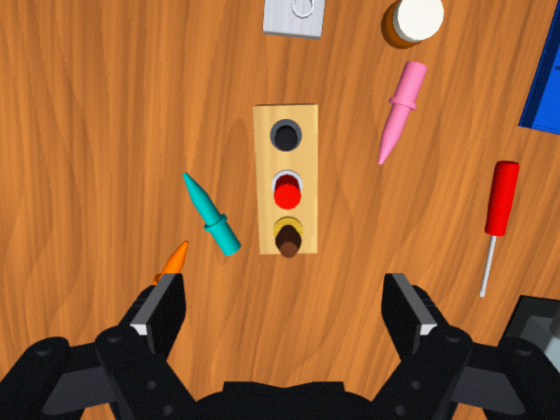

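Wrist die view: hole at (284,181), ball at (316,265), gold rail screws at about (281,144) and (275,219), and the brass strip on the −y side. Wrist rack view: red pin head top at about (288,195), between the black punch (286,135) and the wood punch (288,240).

```bash
cat >> h.py <<'E'
def fit_cyl(cam,mask,x0,r,z0,z1,T=None):
    from scipy.optimize import minimize
    a=np.linspace(0,2*np.pi,40)
    def cost(p,S=4):
        P=[[p[0]+r*np.cos(t),p[1]+r*np.sin(t),z] for z in(z0,z1) for t in a]
        h=cv2.convexHull((proj(cam,P,T)*16).round().astype(np.int32))
        m=np.zeros(mask.shape,np.uint8);cv2.fillConvexPoly(m,h,255,cv2.LINE_AA,4);m=m/255.
        return np.abs(m-mask).sum()/mask.sum()
    q=minimize(cost,x0,method="Nelder-Mead",options=dict(initial_simplex=[x0,np.add(x0,[6,0]),np.add(x0,[0,6])])); return q.x,q.fun
def red(im,c,w):
    h=cv2.cvtColor(im,cv2.COLOR_RGB2HSV);m=((h[...,0]<6)|(h[...,0]>174))&(h[...,1]>170)&(h[...,2]>50)
    k=np.zeros_like(m);k[c[1]-w:c[1]+w,c[0]-w:c[0]+w]=1;return (m&k).astype(float)
E
python3 - <<'E'
from h import *
import pickle
Td,Tr=pickle.load(open("T.pkl","rb"))
rd=lambda f:cv2.imread("pics/"+f)[:,:,::-1].copy()
for cam,f,c,T in(("wrist","wr.png",(288,190),Tr),("top","top0.png",(341,245),None),("scene","scene0.png",(181,190),None)):
    m=red(rd(f),c,30 if cam=="wrist" else 14); print(cam,m.sum(),fit_cyl(cam,m,[490,-164],12,77,117,T))
im=rd("wd.png");h=cv2.cvtColor(im,cv2.COLOR_RGB2HSV)
m=((h[...,0]>17)&(h[...,0]<32)&(h[...,1]>140)&(h[...,2]>100)).astype(np.uint8)
n,l,s,c=cv2.connectedComponentsWithStats(m)
for i in range(1,n):
    if 12<s[i,4]<120 and 200<c[i,0]<360 and 120<c[i,1]<240: print(np.round(c[i],1),s[i,4],np.round(at_z("wrist",c[i],73,Td),1))
# hole: non-plate pixels near (284,181)
g=(h[...,2]>150)&(h[...,1]<60); hm=np.zeros(g.shape,np.uint8);hm[165:200,265:305]=~g[165:200,265:305]
n,l,s,c=cv2.connectedComponentsWithStats(hm);i=l[181,284];ct=np.argwhere(l==i);print("hole",s[i],c[i],at_z("wrist",s[i,:2]+s[i,2:4]/2-.5,72,Td))
bm=(h[...,2]<45).astype(np.uint8);bm[:245]=0;bm[290:]=0;bm[:,:295]=0;bm[:,340:]=0
n,l,s,c=cv2.connectedComponentsWithStats(bm);i=l[265,316];print("ball",s[i],c[i]);bw=s[i,:2]+s[i,2:4]/2-.5
it=rd("top0.png")
print("ball", tri([ray("wrist",bw,Td),ray("top",(180,210)),ray("scene",(377,164))]), tri([ray("wrist",bw,Td),ray("scene",(377,164))]))
for p in((254,105),(317,104),(317,252),(260,254)): print("rackcorner",np.round(at_z("wrist",p,72,Tr),1))
for p in((286,134.5),): print(at_z("wrist",p,72,Tr))
E
```

```text
wrist 706.0 (array([ 490.94745064, -165.85573959]), np.float64(0.2679497861467533))
top 81.0 (array([ 492.7722168 , -166.28625488]), np.float64(0.6988138465262648))
scene 168.0 (array([ 488.9396112, -165.1035924]), np.float64(0.7979925303454716))
[222.  139.1] 42 [455.4 146.7  73. ]
[280.  143.4] 43 [471.3 199.4  73. ]
[337.9 147.9] 43 [487.2 252.4  73. ]
[220.5 215.1] 37 [528.6 124.7  73. ]
[274.7 219.1] 41 [544.7 177.5  73. ]
[328.8 222.6] 37 [560.3 230.5  73. ]
hole [274 172  21  20 332] [283.94578313 181.50903614] [508.62402573 195.05074218  72.        ]
ball [304 254  24  24 458] [315.58951965 265.1069869 ]
ball (array([569.35503823, 208.83345163, 142.277014  ]), [np.float64(0.9470907451556628), np.float64(2.10643378286347), np.float64(2.079924366961761)]) (array([568.82313054, 210.00749302, 142.34415897]), [np.float64(1.1366405475074655), np.float64(1.1366405475074757)])
rackcorner [449. -97.  72.]
rackcorner [506.1 -86.7  72. ]
rackcorner [ 535.  -233.7   72. ]
rackcorner [ 476.1 -245.9   72. ]
[ 482.5549267  -118.81558228   72.        ]
```

Run:
```python
from h import *
X,Y=491.2,-165.8; O=[180,0,100.3]
grip(60)
goto([X,Y,140],O); move_l([X,Y,84.3],speed=80)
print(get_obs()["wrist_force"])
grip(15,70)
o=get_obs();print(o["grip_width"],o["grip_force"],o["wrist_force"],o["tcp_pos"],o["moment"])
move_l([X,Y,210],speed=120)
o=get_obs();print(o["grip_width"],o["wrist_force"],o["t"])
# hover above die, fingers closing along die y
yaw=np.radians(-16.7);c=np.array([507.9,188.5]);ey=np.array([-np.sin(yaw),np.cos(yaw)])
p=c+1.5*ey
goto([*p,210],[180,0,163.3]); move_l([*p,178],speed=100); wait(.3)
import pickle;T=pose();snap("wrist","wh.png");pickle.dump(T,open("Th.pkl","wb"));print(T[:3,3],get_obs()["t"],get_obs()["wrist_force"])
```

```text
[ 0.42566821 -0.11692512  0.41611837]
22.185362337499825 68.35371494293213 [0.02324241 0.04641375 3.96852336] [ 491.85489977 -166.04694985   85.1341567 ] [ 0.06252989  0.11847038 -0.00528689]
22.338976551731612 [-0.56584768  0.49488279 -2.5142916 ] 9.075
[508.90579497 190.06547363 178.83464738] 11.225 [ 0.78770901 -0.65551074 -1.60875661]
```

View pics/wh.png

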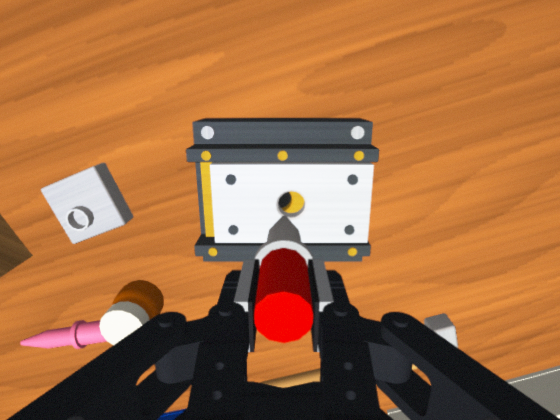

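The pin is held upright in the pads. Its point is at about (284,218) and the top hole at (291,203). I'll compare where the point is with the rail screws in this same image.

Run:
```python
from h import *
import pickle
T=pickle.load(open("Th.pkl","rb"));im=cv2.imread("pics/wh.png")[:,:,::-1].copy()
h=cv2.cvtColor(im,cv2.COLOR_RGB2HSV)
m=((h[...,0]>17)&(h[...,0]<32)&(h[...,1]>140)&(h[...,2]>100)).astype(np.uint8)
n,l,s,c=cv2.connectedComponentsWithStats(m)
for i in range(1,n):
    if 12<s[i,4]<150 and 190<c[i,0]<390 and 120<c[i,1]<270: print(np.round(c[i],1),s[i,4],np.round(at_z("wrist",c[i],73,T),1))
tp=T[:3,3]; ax=lambda z:[tp[0],tp[1],tp[2]+z]
print("tip,collar,headtop pred",proj("wrist",[ax(-78.3),ax(-7.3-5),ax(32.7)],T).round(1))
r=red(im,(284,295),60)
# free xy fit of head at known z
print(fit_cyl("wrist",r,list(tp[:2]),12,tp[2]-4,tp[2]+32.7,T),tp[:2])
big=cv2.resize(im[180:350,220:350],None,fx=4,fy=4,interpolation=cv2.INTER_CUBIC)[:600]
cv2.imwrite("pics/whc.png",big[:,:,::-1])
```

```text
[205.6 155.3] 75 [454.8 147.5  73. ]
[282.1 155.2] 73 [470.8 200.5  73. ]
[358.4 155.3] 75 [486.6 253.5  73. ]
[212.6 251.4] 58 [528.1 125.7  73. ]
[351.9 251.4] 58 [559.8 231.5  73. ]
tip,collar,headtop pred [[283.4 219.8]
 [283.5 265.4]
 [283.6 321.1]]
(array([507.73335089, 190.21587381]), np.float64(0.10242938867653473)) [508.90579497 190.06547363]
```

View pics/whc.png

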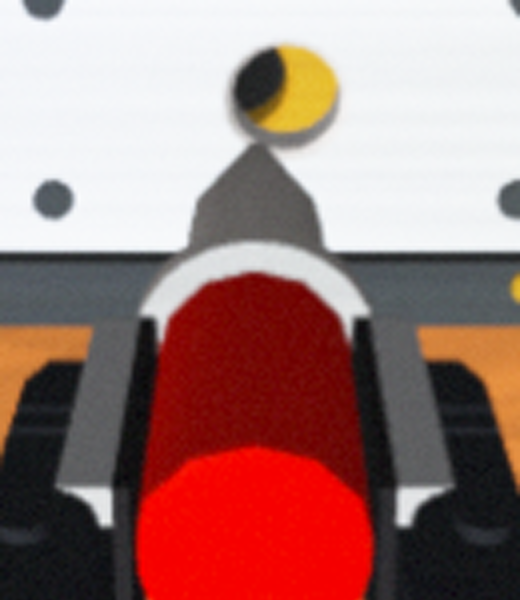

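The head fit and the point agree: in this image the pin axis sits +0.8 mm (die y) and +0.2 mm (die x) from the base centre. I'll correct for that and descend, watching the wrist force.

```bash
cat >> h.py <<'E'
yaw=np.radians(-16.65);EX=np.array([np.cos(yaw),np.sin(yaw)]);EY=np.array([-np.sin(yaw),np.cos(yaw)])
P0=np.array([508.33,189.94])-0.2*EX-0.76*EY   # commanded TCP xy with pin on base axis
def df(n=4):
    f=np.mean([get_obs()["wrist_force"] for _ in range(n)],axis=0);return np.round([f[:2]@EX,f[:2]@EY,f[2]],1)
E
python3 - <<'E'
from h import *
move_l([*(P0+1.4*EY),170],speed=60); print(df())
off=np.zeros(2); f0=df()
for tip,y in((80,1.4),(66,1.4),(58,1.3),(50,1.0),(44,.6),(38,.2),(32,0),(26,0),(20,0)):
    move_l([*(P0+(y+off[1])*EY+off[0]*EX),tip+78.3],speed=40); f=df()-f0
    print(tip,f,off.round(2),get_obs()["grip_width"].round(2))
    if abs(f[2])>25 or np.hypot(f[0],f[1])>25: print("stop");break
    if tip<40: off+=np.clip(f[:2]*0.05,-.6,.6)
print(get_obs()["t"],get_obs()["tcp_pos"])
E
```

```text
[-0.1 -0.8 -2.6]Traceback (most recent call last):
  File "<stdin>", line 6, in <module>
AttributeError: 'float' object has no attribute 'round'
```

Run:
```python
from h import *
off=np.zeros(2); f0=df()
for tip,y in((66,1.4),(58,1.3),(50,1.0),(44,.6),(38,.2),(32,0),(26,0),(20,0)):
    move_l([*(P0+(y+off[1])*EY+off[0]*EX),tip+78.3],speed=40); f=df()-f0
    print(tip,f,off.round(2),round(get_obs()["grip_width"],2))
    if abs(f[2])>25 or np.hypot(f[0],f[1])>25: print("stop");break
    if tip<40: off+=np.clip(f[:2]*0.05,-.6,.6)
print(get_obs()["t"],get_obs()["tcp_pos"])
```

```text
66 [ 1.4 -0.1  0.9] [0. 0.] 22.19
58 [0.2 1.3 0.6] [0. 0.] 22.06
50 [ 0.8  2.1 -0.8] [0. 0.] 22.5
44 [ 0.3  1.6 -0.3] [0. 0.] 22.51
38 [ 0.   1.2 -1. ] [0. 0.] 22.12
32 [-0.4  0.4 -1.7] [0.   0.06] 22.25
26 [0.  0.  0.2] [-0.02  0.08] 22.15
20 [ 0.1 -0.2 -0.3] [-0.02  0.08] 22.23
14.65 [507.73502967 189.3189371   97.83786366]
```

Run:
```python
from h import *
off=np.array([-.02,.08])
for tip in(14,10,8,7,6,5.5,5,4.5,4,3.5,3,2.5):
    move_l([*(P0+off[1]*EY+off[0]*EX),tip+78.3],speed=30); f=df()
    print(tip,f,round(get_obs()["tcp_pos"][2],2))
    if f[2]>15: break
    if np.hypot(f[0],f[1])>15: break
snap("wrist","wi.png"); print(get_obs()["t"])
```

```text
14 [-0.3 -0.6 -2.9] 92.01
10 [-1.1 -0.7 -2.3] 88.11
8 [-0.3 -0.6 -2.8] 86.2
7 [-0.1 -0.5 -2.4] 85.3
6 [-2.7 -1.4  4. ] 85.12
5.5 [-3.6 -2.2  6.9] 85.06
5 [-4.1 -3.5 10.5] 85.07
4.5 [-6.  -3.5 12. ] 85.05
4 [-6.9 -2.7 14.1] 85.03
3.5 [-7.2 -4.5 16.8] 85.01
17.3333
```

View pics/wi.png

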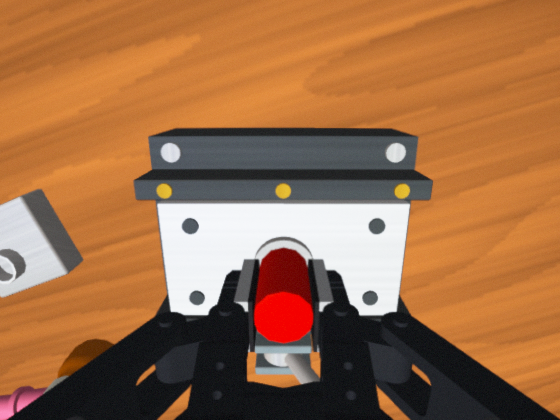

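The contact height matches the rack (z 85.1) and the collar is flat on the plate. I'll release, check from above, then do the clamp.

Run:
```python
from h import *
move_l([*P0,84.2],speed=30)
grip(45); print(df()); wait(.2)
move_l([*P0,215],speed=120); wait(.2)
import pickle;T=pose();im=snap("wrist","wj.png")
h=cv2.cvtColor(im,cv2.COLOR_RGB2HSV)
m=((h[...,0]>17)&(h[...,0]<32)&(h[...,1]>140)&(h[...,2]>100)).astype(np.uint8)
n,l,s,c=cv2.connectedComponentsWithStats(m);T[:2,3]=P0
for i in range(1,n):
    if 12<s[i,4]<150 and 190<c[i,0]<390 and 100<c[i,1]<290: print(np.round(c[i],1),np.round(at_z("wrist",c[i],73,T),1))
r=red(im,(284,240),60);print(fit_cyl("wrist",r,list(P0),12,77,117,T),P0)
grip(0); print(get_obs()["grip_width"],get_obs()["t"])
```

```text
[-0.2  0.2  0.2]
[217.  149.8] [455.3 147.8  73. ]
[284.2 149.7] [471.1 200.8  73. ]
[351.3 150. ] [487.1 253.6  73. ]
[221.9 235.8] [528.5 125.7  73. ]
[284.1 236.1] [544.5 178.7  73. ]
[346.2 235.8] [560.1 231.8  73. ]
(array([506.557071  , 190.45172167]), np.float64(0.2509646270568529)) [507.92062676 189.26916951]
-0.1061588148744067 20.125
```

View pics/wj.png

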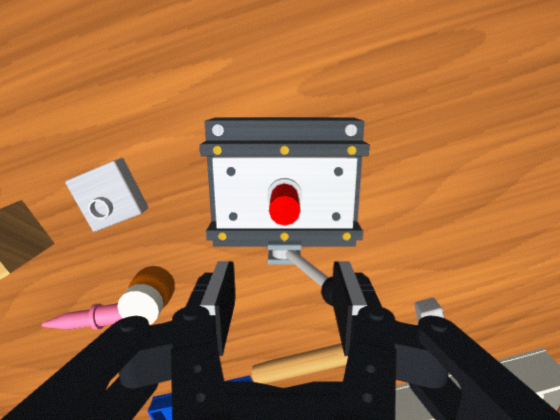

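The plates are in line: the brass strip is gone and the pin stands upright at about (285,205). The ball is still at about (335,290). Now the lever.

Run:
```python
from h import *
W=lambda x,y,z:[*(P0+x*EX+y*EY),z]
move_l(W(52.5,80,215),speed=200); move_l(W(52.5,80,131),speed=150); f0=df()
lean0=.5
for i,le in enumerate(np.linspace(.5,-.8,14)):
    by,bz=80*np.sin(le),70+80*np.cos(le); dz=-9+7*(.5-le)/1.3
    move_l(W(52.5,by+25,bz+dz),speed=70); f=df()-f0
    print(round(le,2),f)
    if np.abs(f).max()>30: print("stop");break
T=pose();snap("wrist","wk.png");print(get_obs()["t"])
```

```text
0.5 [-0.6 -0.4 -0.7]
0.4 [ 0.2 -1.   0.4]
0.3 [ 0.3 -0.4  0.8]
0.2 [0.3 0.3 1.5]
0.1 [-0.2 -0.4  0.6]
0.0 [-0.1  1.  -0.6]
-0.1 [-0.5  0.  -0.6]
-0.2 [ 0.3  0.3 -0.1]
-0.3 [ 0.9 -0.6 -0.9]
-0.4 [ 0.2  0.3 -0.3]
-0.5 [ 0.   0.4 -1. ]
-0.6 [ 0.  -1.1 -0.6]
-0.7 [ 0.3 -0.6 -1.4]
-0.8 [ 0.5 -1.1 -0.3]
25.325
```

View pics/wk.png

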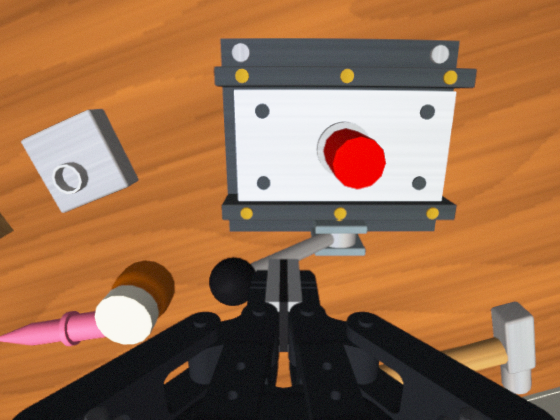

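The lever has swung over: ball at (232,281), fingers just behind it. No stop force has shown yet, so I'll push on until it does.

Run:
```python
from h import *
W=lambda x,y,z:[*(P0+x*EX+y*EY),z]
by,bz=80*np.sin(-.8),70+80*np.cos(.8); f0=df()
for k in range(1,9):
    move_l(W(52.5,by+25-2*k,bz-2),speed=40); f=df()-f0; print(k,f)
    if np.abs(f).max()>14: break
T=pose();im=snap("wrist","wl.png")
print(proj("wrist",[[*(P0+52.5*EX+80*np.sin(.8-a)*EY),70+80*np.cos(.8-a)] for a in(1.5,1.55,1.6,1.65)],T).round(1))
h=cv2.cvtColor(im,cv2.COLOR_RGB2HSV);bm=(h[...,2]<45).astype(np.uint8);bm[:,255:]=0;bm[:250]=0;bm[310:]=0;bm[:,:200]=0
n,l,s,c=cv2.connectedComponentsWithStats(bm);print(s[1:],c[1:].round(1),get_obs()["t"])
```

```text
1 [-1.  -0.1  1. ]
2 [-0.9  1.8  0.8]
3 [-1.3  6.5  0.3]
4 [-1.   9.1  0.6]
5 [-1.  11.3  2.3]
6 [-2.2 12.9  4.3]
7 [-2.9 12.9  7.3]
8 [-2.1 16.9  6.1]
[[260.6 278.2]
 [254.3 275.3]
 [248.6 272.4]
 [243.5 269.4]]
[[ 226  250   29   60 1190]] [[242.7 274.1]] 27.375
```

Run:
```python
from h import *
W=lambda x,y,z:[*(P0+x*EX+y*EY),z]
move_l(W(52.5,0,130),speed=100); move_l(W(52.5,20,240),speed=200)
move_l(W(0,0,260),speed=200); wait(.3)
T=pose();im=snap("wrist","wm.png");T[:2,3]=P0
print(proj("wrist",[[*(P0+52.5*EX+80*np.sin(.8-a)*EY),70+80*np.cos(.8-a)] for a in(1.4,1.5,1.6)],T).round(1))
h=cv2.cvtColor(im,cv2.COLOR_RGB2HSV);bm=(h[...,2]<45).astype(np.uint8)
p=proj("wrist",[[*(P0+52.5*EX-57*EY),126]],T)[0].astype(int)
k=np.zeros_like(bm);k[p[1]-22:p[1]+22,p[0]-25:p[0]+25]=1
n,l,s,c=cv2.connectedComponentsWithStats(bm*k);print(s[1:],c[1:].round(1),get_obs()["t"])
```

```text
[[230.8 259.6]
 [224.3 257. ]
 [218.7 254.3]]
[[207 242  24  22 418]] [[218.5 252.7]] 29.525
```

View pics/wm.png

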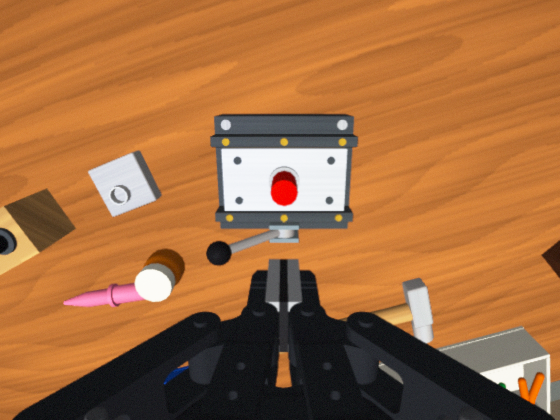

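The ball is at (218.5,252.7), against (218.7,254.3) predicted for 1.6 rad, so the lever is on its stop. The pin is home, the plates are in line, and the other things are undisturbed.

```bash
python3 -c "
from station import *
print(sign_off())"
```

```text
the job is handed in; nothing more can be done
None
```

The job is handed in: the pin is fully home with plates and base in line, the clamp lever is over on its stop, and nothing else was touched, at about 30 s on the robot's clock.

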